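# Load the sample cassette under the spring-closed flap

## Robot

A 6-joint arm with a two-finger parallel gripper is mounted at the origin on a cart in front of the work surface, level with it; the furniture and walls round the work are solid. World frame = base frame: x ahead of the robot, y to its left, z up, the work surface at z = 0. Lengths are in m, angles in degrees, forces in N, time in s.
With the tool pointing down it reaches from about 0.275 to 0.85 m from the base axis. Payload 19 kg.
Tool frame: the origin (TCP) lies midway between the tips of the shut fingers; the grasp point (between the pads) lies 19 mm behind it; z points along the fingers, y is the line along which they close (so a half turn about z gives the same grasp; the last joint's range is limited). The gripper opens to 85 mm and grips with 20 to 120 N. Pads are 22 mm wide; open, the fingers measure 114 mm over their backs; the gripper's body (76 mm by 85 mm) begins 54 mm behind the grasp point. The pads swing forward as they close: fully open they stand 13 mm farther back than shut.
Start: joints at [-77.636, 8.623, 82.357, -0, 89.026, -7.678], TCP at [0.197, -0.54, 0.231] pointing down, gripper open.
Joint ranges: [-160.23, 160.23], [-39.13, 120.54], [6.94, 153.29], [-79.49, 259.48], [9.18, 160.14], [-161.06, 161.06]. Speed limits (degrees/s): [108.29, 108.29, 127.2, 172.46, 172.46, 172.46].

## Interface

Orientations are given as a 3x3 rotation matrix whose columns are the frame's x, y, z axes.
In Python, from workcell import arm gives the robot as it stands. The module is installed in compiled form; this text tells all that it offers. Calls block until the motion is done:
- arm.move_to(position, orientation): joint-space move of the TCP to a pose.
- arm.move_l(position, attitude=None, vel=0.15): straight line of the TCP; attitude=None keeps the orientation; vel is the mean speed in m/s.
- arm.move_joints(angles): joint-space move.
- arm.open() and arm.grab(): open the fingers fully, or close them until they stop; the grip force is fixed at half the most.
- arm.wait(seconds).
- arm.ik(position, orientation): joint angles nearest the present ones, or None.
- arm.sense(): the state.
- arm.grab_frame(name): name is "side" or "top"; returns a dict with "image" (400x640x3 uint8, red, green, blue), "fx", "fy", "cx", "cy" (pixels), "extrinsics" (4x4, takes a point from camera to world coordinates). Camera axes: x right, y down, z forward; pixel columns grow to the right and rows downward; lengths in m; the calibration is good to about 2 mm. A picture is of the moment at which its call begins. There is no depth.
A pose or a line that the arm cannot do raises arm.Unreachable and nothing moves.
- arm.sign_off(): hands the job in; it is judged then, once.
Trained networks look in a picture, given as the dict that the camera call returned (one of the last four; its "shot" number tells which), for a name from the list of things; names that differ only in an ending like _2 or _b are one class to them, and where a whole thing is asked for, a point or a joint stands for the part that bears it (a point fixed in the world has none). Each returns a list of dicts, best first, with "conf" (0 to 1); they miss things now and then, are a little off and sometimes report something else, mostly with a low value. They report only what shows in the picture. A call takes as long as a camera call. They do not tell look-alikes from the thing itself.
- arm.regions_of(picture, thing): "mask" (400x640 bool, what is visible of it).
- arm.spot_point(picture, thing): "location" ([x, y, z] in m, in world coordinates, good to about 4 mm: a listed point, or the origin of a listed thing).
The state is a dict: "time": time; "joints": joint angles; "qvel": joint speeds; "tau": joint torques, N m; "position": TCP position; "eef_rot": TCP orientation; "ft_force": force on the tool from outside, world axes, zero at the start; "torque": the same for the moment, N m; "width": finger opening in m; "finger_force": force on a finger pad.
Only numpy, scipy, OpenCV 4.12 (cv2) and the standard library are available. Lean on these libraries where they do the work, as an engineer would, in place of code of your own. Each camera call takes 0.05 s, during which the arm holds its last target. There are 200 camera calls.

## Task

Load the white sample cassette into the loader: with one fingertip push the steel bar sideways, away from the lane, to hold the spring-closed flap open, and meanwhile push the cassette with the other fingertip along its lane, under the flap, until it is fully home against the end stop. Then back off so that the flap shuts behind the end of its body, and finish clear of everything. Only push: do not pinch or lift the cassette, and do not disturb the things standing around.

Things in the scene. Friction and masses are not known exactly. Their poses are not given: they have to be found in the camera images.
- loader: Fixed loader: grey base plate 242 x 112 mm (x=-126..+116, y=-56..+56 mm), top ('deck') 8 mm above the bench. Origin on the bench, on the lane's centre line. x runs along the lane in the loading direction, roughly to the robot's right; y to the hinge side, away from the robot; z up. Two rails 4 mm thick, 7 mm above the deck, guide the lane (46 mm wide).
- home (a point): Fixed point on the deck where the cassette's origin lies when its nose touches the end stop: loader x=+65, y=0 mm. The end stop's face is at x=+104 mm, 18 mm above the deck.
- hinge_axis (a point): Fixed point on the flap's hinge: a shaft 7 mm thick along the loader's x at y=+34 mm, 10 mm above the deck, over the loader's whole length. Bearing blocks 16 mm above the deck stand at its ends (x=-122 and +110). Fingertips kept 18 to 30 mm above the deck clear rails, shaft and bearings and still meet the push bar and the cassette's end plate.
- flap (a joint): Flap angle, rad: 0 closed, stop at 0.85. Cover, lip and push bar are one rigid part on the hinge. Pushing the bar to the loader's +y lifts cover and lip; the cassette passes from 0.38 on, hold 0.5 to 0.7. A spring shuts it: 2 N at the bar to start, 5 N at 0.6. With the cassette home the lip drops into the gap ahead of its end plate; otherwise it rests on the body, ajar.
- cover_edge (a point): Lower free corner of the flap's lip (moves with the flap). White cover plate over the lane's end: x=+50..+104, y=-24..+34 mm, upper face 27 mm above the deck. Its downturned front lip (x=+50..+54, y=-24..+8) reaches down to 13 mm above the deck and blocks the cassette. At 0.6 rad the cover's highest edge is 57 mm above the deck.
- push_bar (a point): Middle of the push bar's axis (moves with the flap). Round steel bar 8 mm thick, parallel to the loader's x, x=-112..+38 mm, bent down to the shaft at both ends, clear in between: a finger can stand beside it and slide along it. Push the side facing the lane. Closed: y=+22 mm, 50 mm above the deck; at 0.6 rad: y=+47, 50 mm above the deck.
- cassette: Loose white cassette, about 80 g, 78 x 44 mm, in the lane before the flap, 59 to 85 mm short of home. Origin: centre of underside; x = loading direction. Body x=-7..+39 mm, 20 mm high, nine wells on top; neck x=-31..-7, 30 wide, 10 high; upright end plate x=-39..-31, 38 wide, 34 high: push its rear face.
- vial_white: Bystander: small vial with white cap, 24 mm diameter, 56 mm high, on the bench beyond the loader's flap end. Origin at the underside.
- vial_black: Bystander: small vial with black cap, 24 mm diameter, 56 mm high, on the bench beside the loader's flap end, far side. Origin at the underside.
- clamp_screw: Bystander: chrome screw, 27 mm wide, 17 mm high, lying beside the loader's open end, far side. Origin at the underside.
- forceps: Bystander: steel forceps 132 mm long, 12 mm high, lying at the bench's front edge, right of the loader. Origin at the underside.
- timer: Bystander: white bench timer 58 x 66 x 20 mm, right. Origin at the underside.
- small_beaker: Bystander: small glass beaker 56 mm high, right. Origin at the underside.
- tape: Bystander: roll of tape, 90 mm diameter, 18 mm high, left. Origin at the underside.
- clear_bottle: Bystander: clear bottle with blue cap, 64 mm diameter, 131 mm high, left. Origin at the underside.
Mind the look-alikes: they are no part of the job. Several things have the shape of the cassette; the one meant has the colours described above.

How it is judged (in metres and radians):
On the way, in this order (a step that is already met when the one before it is completed fails the run):
1. a finger holds the flap open (over 0.36 rad) while the cassette is still in front of it (value of joint flap above 0.36 rad and contact force between the fingers and loader above 0.3 N and x of cassette in the frame of loader below 0.014 m), for 0.1 s.
2. the cassette is pushed home (within 3 mm) while a finger still holds the flap open (value of joint flap above 0.36 rad and contact force between the fingers and loader above 0.3 N and x of cassette in the frame of loader above 0.062 m), for 0.1 s.
At the end, for the whole second after the job is handed in: The cassette lies flat in its lane within 3 mm of the end stop, at rest, the flap is shut (under 0.06 rad) behind it (x of cassette in the frame of loader between 0.062 and 0.068 m and y of cassette in the frame of loader between -0.004 and 0.004 m and height (world z) of cassette below 0.012 m and angle between cassette's own z axis and vertical below 0.06 rad and value of joint flap below 0.06 rad and linear speed of cassette below 0.01 m/s); the robot touches nothing.
It fails at once if the cassette is lifted (over 8 mm) or tipped (height (world z) of cassette above 0.016 m or angle between cassette's own z axis and vertical above 0.2 rad).
It fails at once if a bystander is moved more than 20 mm (distance of any of vial_white, vial_black, clamp_screw, forceps, timer, small_beaker, tape, clear_bottle from where it was at the start of the episode above 0.02 m).
It also fails if it takes over 42 s, if anything falls off the work surface, if the arm or the gripper's body presses on something with over 40 N, if the wrist force passes 120 N, or if a joint passes its speed limit or range.

## Working session

There is one attempt and no reset: what is moved stays moved. The work goes in short steps, each a Python script; the robot and the scene stay as the last script left them, time stands still between calls to the robot, and variables do not carry over. Pictures are saved under pics/ and viewed, at most 10 in all, crops included, and the job is handed in when it is done.

```bash
mkdir -p pics; python3 - <<'E'
from workcell import arm
import cv2,numpy as np
for n in ("top","side"):
    p=arm.grab_frame(n); cv2.imwrite(f"pics/{n}0.png",p["image"][:,:,::-1])
    E=p["extrinsics"]; print(n,p["fx"],p["cx"],p["cy"],np.round(E,3).tolist())
    for t in ["cassette","home","hinge_axis","push_bar","cover_edge","loader","vial_white","vial_black","clamp_screw"]:
        for d in arm.spot_point(p,t)[:4]:
            l=np.array(d["location"]); c=np.linalg.inv(E)@[*l,1]
            print(t,round(d["conf"],2),np.round(l,3),int(p["fx"]*c[0]/c[2]+p["cx"]),int(p["fy"]*c[1]/c[2]+p["cy"]))
print(arm.sense())
E
```

```text
top 461.09222755959576 320.96168110014946 199.18806376829986 [[-0.037, -0.978, 0.205, 0.165], [-0.999, 0.035, -0.011, 0.119], [0.004, -0.206, -0.979, 1.729], [0.0, 0.0, 0.0, 1.0]]
cassette 0.77 [ 0.648 -0.036  0.   ] 354 167
cassette 0.74 [ 0.501  0.668 -0.   ] 172 211
cassette 0.57 [0.441 0.192 0.007] 297 222
home 0.65 [0.434 0.115 0.008] 317 223
hinge_axis 0.78 [0.467 0.179 0.018] 300 214
hinge_axis 0.34 [ 0.375  0.048 -0.002] 336 238
push_bar 0.56 [0.459 0.214 0.058] 290 215
push_bar 0.23 [0.471 0.176 0.018] 301 213
cover_edge 0.69 [0.408 0.133 0.021] 313 229
cover_edge 0.23 [0.433 0.116 0.008] 317 223
loader 0.67 [ 0.438  0.179 -0.001] 300 223
vial_white 0.53 [ 0.377  0.046 -0.002] 336 238
vial_black 0.36 [0.513 0.098 0.002] 321 202
clamp_screw 0.52 [ 0.522  0.292 -0.   ] 270 202
side 458.3641747063223 318.86779348330094 205.80627288607977 [[0.879, -0.315, 0.358, -0.189], [-0.477, -0.558, 0.68, -1.207], [-0.014, -0.768, -0.64, 1.299], [0.0, 0.0, 0.0, 1.0]]
cassette 0.62 [ 0.646 -0.034 -0.002] 364 225
home 0.71 [ 0.48  -0.428 -0.001] 386 307
home 0.58 [0.433 0.115 0.009] 303 219
c
[... 176 characters left out ...]
745e-04,
        8.90259816e+01, -7.67880890e+00]), 'qvel': array([ 0.00865291, -0.00792102,  0.02313421,  0.08490514,  0.09624537,
       -0.06279005]), 'tau': array([ 3.48507681e-03, -7.12805128e+01, -5.71046448e+01,  7.28304713e-05,
        1.31622390e-03, -2.51135663e-05]), 'position': array([ 0.19704643, -0.54014527,  0.23125611]), 'eef_rot': array([[ 9.39424267e-01,  3.42756540e-01, -3.04587155e-05],
       [ 3.42756541e-01, -9.39424259e-01,  1.20503120e-04],
       [ 1.26895761e-05, -1.23643479e-04, -9.99999992e-01]]), 'ft_force': array([ 0.73991345,  1.08819211, -0.75593133]), 'torque': array([ 0.00037254, -0.05371221,  0.04174454]), 'finger_force': 0.0, 'width': 0.08556167627049337}
```

View crops.

```bash
python3 - <<'E'
import cv2
a=cv2.imread("pics/top0.png");b=cv2.imread("pics/side0.png")
cv2.imwrite("pics/c1.png",cv2.resize(a[150:270,220:380],None,fx=5,fy=5,interpolation=2))
cv2.imwrite("pics/c2.png",cv2.resize(b[150:270,220:380],None,fx=5,fy=5,interpolation=2))
E
```

```text
(no output)
```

View pics/top0.png

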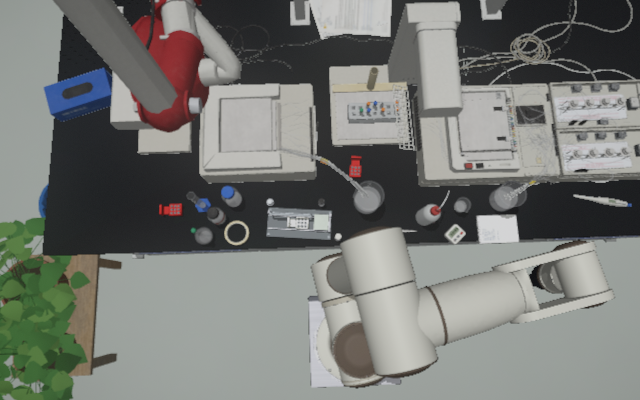

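View pics/c1.png

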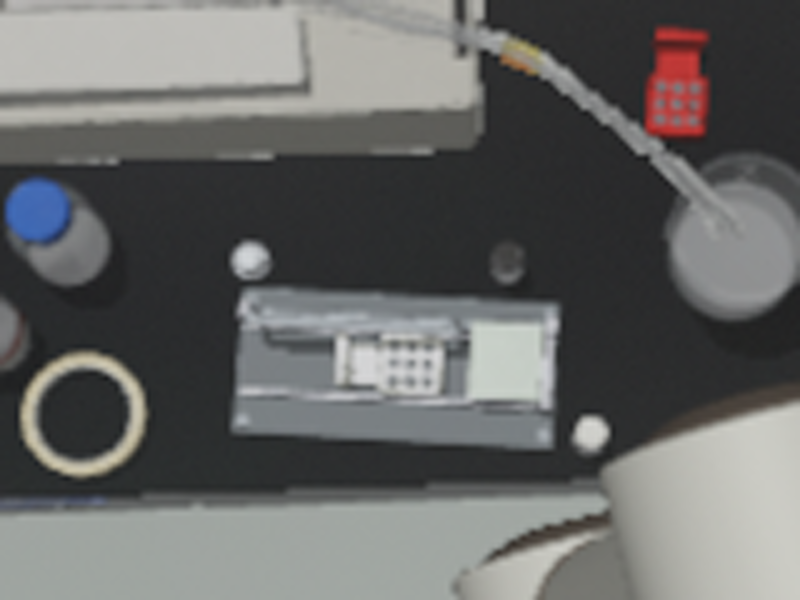

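View pics/c2.png

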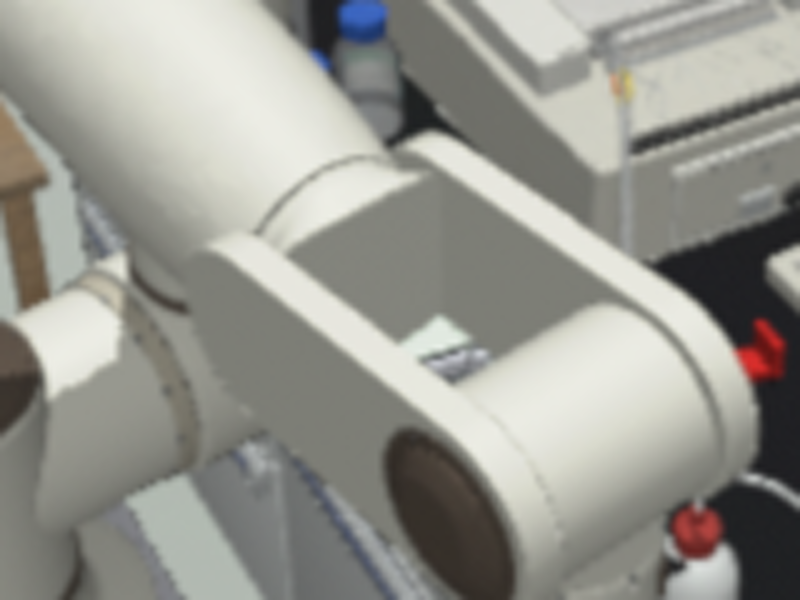

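The look-alikes are a red cassette at (354,167), a second red one at (172,211), and the white one in the loader lane at (298,222). I choose the white one. The crop shows it in the lane between bar and rail, with its end plate on the left, short of the white cover at about (320,222). The side view is blocked by the arm.

Fully open, the fingers stand too far apart for bar and end plate to be reached together. So I'll shut them and tilt the tool: the far finger takes the bar and the near one the end plate.

```bash
cat > h.py <<'E'
from workcell import arm
import numpy as np, cv2
def ray(p,uv,z):
    E=p["extrinsics"]; d=E[:3,:3]@[(uv[0]-p["cx"])/p["fx"],(uv[1]-p["cy"])/p["fy"],1]
    return E[:3,3]+d*(z-E[2,3])/d[2]
try:
    O,yaw=np.load("pose.npy")[:2],np.load("pose.npy")[2]
    L=np.array([[np.cos(yaw),-np.sin(yaw),0],[np.sin(yaw),np.cos(yaw),0],[0,0,1]])
except Exception: pass
def W(x,y,h): return np.array([O[0],O[1],0.008])+L@(np.array([x,y,h])/1000)   # mm, h above deck
def Lo(w): return L.T@(np.array(w)-[O[0],O[1],.008])*1000
def R(deg,s=1):
    a=np.radians(deg); z=np.array([0,-np.sin(a),-np.cos(a)]); u=s*np.array([0,np.cos(a),-np.sin(a)])
    return L@np.c_[np.cross(u,z),u,z]
def F(n=3):  # force in loader axes
    return L.T@np.mean([arm.sense()["ft_force"] for _ in range(n)],0)
E
python3 - <<'E'
from h import *
from scipy.optimize import least_squares
p=arm.grab_frame("top")
px=np.array([[232,432],[553,448],[558,303],[242,288]])/5+[220,150]-.4
Wp=np.array([ray(p,q,.008)[:2] for q in px]); Lp=np.array([[-126,-56],[116,-56],[116,56],[-126,56]])/1e3
def T(t,P): c,s=np.cos(t[2]),np.sin(t[2]); return t[:2]+P@np.array([[c,s],[-s,c]])
r=least_squares(lambda t:(T(t,Lp)-Wp).ravel(),[.438,.18,-1.6]); t=r.x
print("corner fit",t,np.round(r.fun*1e3,1)); h=T(t,np.array([[.065,0]])); print("home",h)
np.save("pose.npy",t)
import h as H,importlib; importlib.reload(H); from h import *
for n,w in dict(home=(.434,.115,.008),cas=(.441,.192,.007),cover=(.4095,.1315,.0205),bar=(.459,.214,.058),loader=(.438,.18,0),hinge=(.467,.179,.018)).items(): print(n,np.round(Lo(w),1))
for u in [(336,360),(444,365)]: print("cas edge",np.round(Lo(ray(p,np.array(u)/5+[220,150]-.4,.008+(.034 if u[0]<400 else .02))),1))
for s in (1,-1):
    for P in [(-75,-22,90),(-75,-22,24),(10,16,24)]:
        print(s,P,None if (q:=arm.ik(W(*P),R(20,s))) is None else np.round(q,1))
E
```

```text
corner fit [ 0.43735066  0.18158002 -1.65509573] [-1.1  0.9 -0.6 -0.2  0.8 -1.3  0.9  0.5]
home [[0.43187769 0.11681084]]
home [66.6  2.3  0. ]
cas [-10.7   2.8  -1. ]
cover [ 52.2 -23.5  12.5]
bar [-34.1  18.8  50. ]
loader [ 1.5  0.8 -8. ]
hinge [ 0.1 29.8 10. ]
cas edge [-48.   -1.9  34. ]
cas edge [31.5  0.3 20. ]
1 (-75, -22, 90) [17.6 15.5 92.2  7.5 90.8 21.3]
1 (-75, -22, 24) [17.6 19.5 95.6  7.5 83.6 20.3]
1 (10, 16, 24) [ 8.4 19.3 95.9  4.5 84.3 12. ]
-1 (-75, -22, 90) [  17.6   15.5   92.2    7.5   90.8 -158.7]
-1 (-75, -22, 24) [  17.6   19.5   95.6    7.5   83.6 -159.7]
-1 (10, 16, 24) None
```

```bash
python3 - <<'E'
from h import *
t0=arm.sense()["time"]
arm.move_to([.14,-.37,.33],arm.sense()["eef_rot"])
arm.grab(); print(arm.sense()["time"]-t0,arm.sense()["width"])
a=W(-75,-22,90)
arm.move_to([.34,a[1],.33],R(20)); print(arm.sense()["time"])
arm.move_to(a,R(20)); print(arm.sense()["time"],np.round(Lo(arm.sense()["position"]),1),F())
p=arm.grab_frame("top"); s=arm.grab_frame("side")
cv2.imwrite("pics/v1.png",np.hstack([cv2.resize(x["image"][150:290,230:370,::-1],(400,400)) for x in (p,s)]))
E
```

```text
1.5999999999999999 -0.0001564515755904323
5.125
6.0917 [-75.2 -21.5  91.3] [-0.16039004 -1.07677009  0.5417636 ]
```

View pics/v1.png

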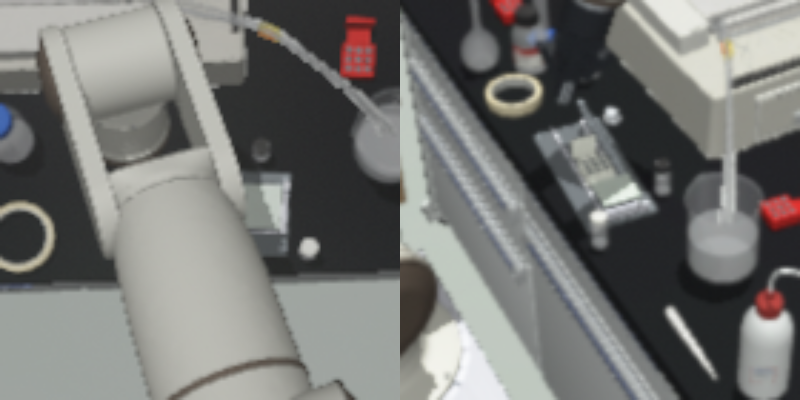

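The loader is free in the side view: white cassette at about crop (590,150), cover at (615,185). The gripper hovers over the open end at about (570,90). Next I lower it and feel for the bar.

```bash
python3 - <<'E'
from h import *
arm.move_l(W(-75,-22,24),vel=.08); arm.wait(.2)
f0=F(); print(arm.sense()["time"],np.round(Lo(arm.sense()["position"]),1),f0)
y=-22;yc=None;log=[]
while y<6:
    y+=1; arm.move_l(W(-75,y,24),vel=.02); f=F()-f0; log.append((y,*np.round(f,1)))
    if f[1]<-1.2:
        yc=y;break
print(log,"contact",yc,arm.sense()["time"],np.round(Lo(arm.sense()["position"]),1))
E
```

```text
7.3667 [-75.1 -21.8  24.4] [-0.80649607  0.71355201  0.00368141]
[(-21, np.float64(1.3), np.float64(-1.2), np.float64(0.2))] contact -21 7.6167 [-75.  -20.9  24.1]
```

```bash
cat >> h.py <<'E'
def F(n=4):
    o=[]
    for _ in range(n): arm.wait(.02); o.append(arm.sense()["ft_force"])
    return L.T@np.mean(o,0)
E
python3 - <<'E'
from h import *
f0=F(10); y=-21;k=0;log=[]
while y<14 and k<2:
    y+=1; arm.move_l(W(-75,y,24),vel=.03); f=F()-f0; log.append((y,*[float(v) for v in np.round(f,1)])); k=k+1 if f[1]<-1.5 else 0
print(f0,log,arm.sense()["time"],np.round(Lo(arm.sense()["position"]),1))
E
```

```text
[-0.13328997 -0.05351216 -0.08042949] [(-20, 0.2, 0.0, 0.3), (-19, 0.1, 0.3, 0.3), (-18, 0.1, -0.0, 0.2), (-17, -0.3, 0.1, 0.1), (-16, 0.2, 0.1, -0.0), (-15, 0.6, 0.1, 0.1), (-14, 0.3, 0.2, 0.0), (-13, 0.1, 0.1, 0.1), (-12, 0.5, 0.0, -0.3), (-11, 0.1, 0.2, -0.3), (-10, 0.4, 0.2, -0.1), (-9, 0.6, 0.2, -0.5), (-8, -0.1, 0.5, 0.3), (-7, 0.3, -0.5, 0.2), (-6, 1.0, -3.4, 2.7), (-5, 0.7, -4.1, 6.0)] 12.85 [-75.   -5.   24.3]
```

```bash
python3 - <<'E'
from h import *
log=[]
for y in np.arange(-2,16.1,3):
    arm.move_l(W(-75,y,24),vel=.03); f=F(3); log.append((float(y),*[float(v) for v in np.round(f,1)]))
    if np.linalg.norm(f)>25: break
print(log,arm.sense()["time"],np.round(Lo(arm.sense()["position"]),1))
s=arm.grab_frame("side")
for t in("push_bar","cover_edge","cassette"): print(t,[(round(d["conf"],2),np.round(Lo(d["location"]),1)) for d in arm.spot_point(s,t)[:2]])
cv2.imwrite("pics/v2.png",cv2.resize(s["image"][150:250,250:370,::-1],(780,600),interpolation=2))
E
```

```text
[(-2.0, 0.2, -4.0, 6.6), (1.0, 0.8, -4.5, 10.3), (4.0, 0.5, -3.9, 11.7), (7.0, 0.4, -3.4, 11.1), (10.0, -0.2, -2.8, 8.3), (13.0, -0.2, -3.6, 5.7), (16.0, -1.0, -4.2, 2.6)] 14.95 [-75.   15.8  23.9]
push_bar [(0.62, array([-36.6,  45.9,  52. ]))]
cover_edge [(0.74, array([ 57.1, -14.6,  40.4]))]
cassette [(0.63, array([-486.2,   21.9,   -4.4])), (0.63, array([201. , 227.9, -11.7]))]
```

View pics/v2.png

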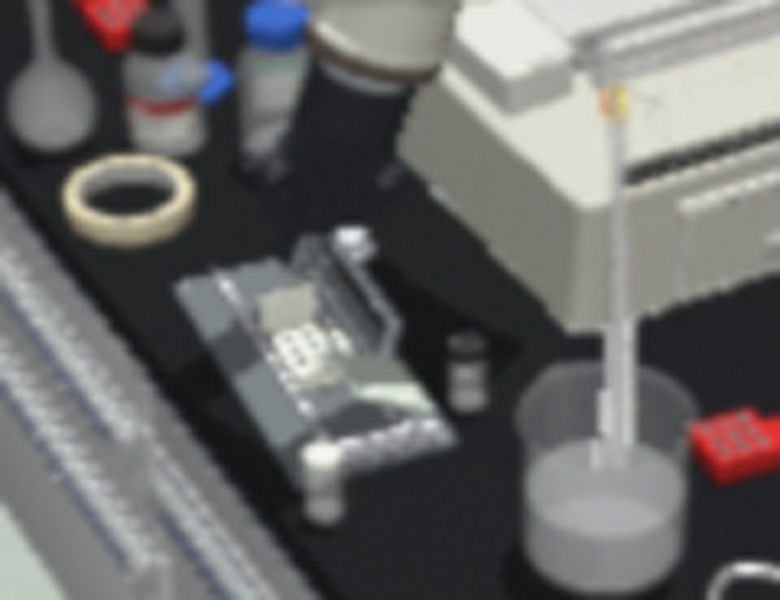

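The flap stands open: its cover is edge-on at (385,385) and the bar is at y≈46, about 0.57 rad. The cassette is still in front of it at (300,330). I'll push it home now.

```bash
python3 - <<'E'
from h import *
log=[]
def go(x,v):
    arm.move_l(W(x,15.5,24),vel=v); f=F(3); log.append((float(x),*[float(q) for q in np.round(f,1)])); return f
for x in np.arange(-65,6,10):
    if np.linalg.norm(go(x,.04))>25: break
else:
    while x<24 and go(x:=x+1,.03)[0]>-7: pass
print(log,arm.sense()["time"],np.round(Lo(arm.sense()["position"]),1))
s=arm.grab_frame("side")
for t in("push_bar","cover_edge","cassette"): print(t,[(round(d["conf"],2),np.round(Lo(d["location"]),1)) for d in arm.spot_point(s,t)[:4]])
cv2.imwrite("pics/v3.png",cv2.resize(s["image"][150:250,250:370,::-1],(780,600),interpolation=2))
E
```

```text
[(-65.0, 2.7, -4.2, 1.4), (-55.0, 3.3, -3.6, 1.5), (-45.0, 3.4, -4.6, 2.0), (-35.0, 3.4, -3.8, 2.2), (-25.0, 3.2, -3.9, 1.8), (-15.0, 3.2, -4.1, 0.8), (-5.0, 3.0, -3.8, 0.7), (5.0, 2.7, -4.1, 1.9), (6.0, -2.4, -4.1, 1.2), (7.0, -3.1, -3.9, 1.4), (8.0, -2.8, -4.5, 1.4), (9.0, -2.8, -4.3, 1.0), (10.0, -2.6, -4.0, 1.5), (11.0, -2.5, -4.1, 2.1), (12.0, -2.3, -3.9, 2.0), (13.0, -2.6, -4.2, 1.7), (14.0, -2.4, -3.5, 1.2), (15.0, -2.3, -4.1, 2.0), (16.0, -2.4, -4.2, 1.2), (17.0, -8.4, -4.6, 1.8)] 22.35 [16.4 15.5 24.1]
push_bar [(0.61, array([-37.9,  46. ,  51.9]))]
cover_edge [(0.47, array([ 54.7, -18. ,  41.3]))]
cassette [(0.54, array([64.6, -0.5, -0.6])), (0.51, array([-488.3,   23.7,   -6. ])), (0.46, array([198.7, 228. , -10.1]))]
```

View pics/v3.png

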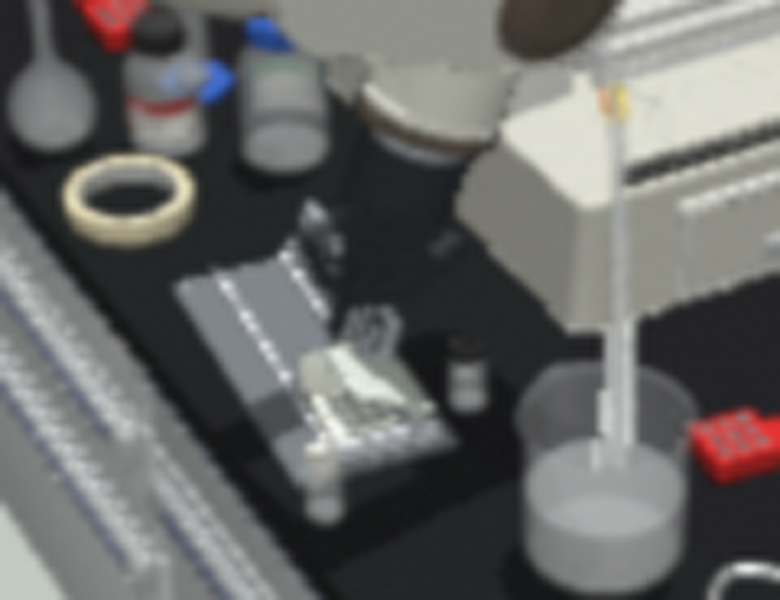

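The cassette is home: the network gives x≈64.6 and the force jumped at the end stop. Its wells are under the raised cover at about (370,405). I'll press once briefly, back off, let the flap close and look again.

```bash
python3 - <<'E'
from h import *
arm.move_l(W(17.5,15.5,24),vel=.03); arm.wait(.2); print(F(3))
arm.move_l(W(9,15.5,24),vel=.05)
arm.move_l(W(9,-20,24),vel=.04); print(F(4))
arm.move_l(W(9,-20,110),vel=.12)
arm.move_l([.34,W(9,-20,0)[1],.25],vel=.15); arm.wait(.2)
print(arm.sense()["time"])
s=arm.grab_frame("side")
for t in("push_bar","cover_edge","cassette"): print(t,[(round(d["conf"],2),np.round(Lo(d["location"]),1)) for d in arm.spot_point(s,t)[:4]])
cv2.imwrite("pics/v4.png",cv2.resize(s["image"][150:250,250:370,::-1],(780,600),interpolation=2))
E
```

```text
[-12.48458865  -4.27382046   2.79874414]
[-0.54376035  0.49651984  0.20413726]
26.7
push_bar [(0.67, array([146.8, -49.3,  -6.3])), (0.56, array([-37.3,  22. ,  52. ])), (0.28, array([79.6, 78.2, -6.1]))]
cover_edge [(0.63, array([ 58.1, -24.5,  10.8]))]
cassette [(0.6, array([196.1, 228.3,  -9.4])), (0.52, array([62.9, -0.3,  1. ])), (0.47, array([-488.1,   23.6,   -7.1]))]
```

View pics/v4.png

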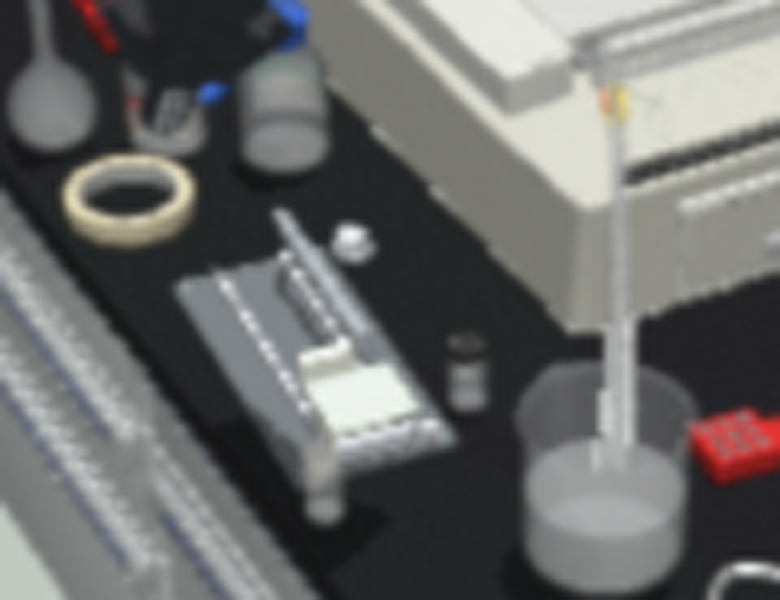

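The flap is shut: bar at y=22 and cover flat at (365,395), with the end plate outside it at (325,355). The bystanders stand where they were and the arm is clear.

```bash
python3 -c "
from workcell import arm
print(arm.sign_off())"
```

```text
the job is handed in; nothing more can be done
None
```

The white cassette is in the loader, home against the end stop (last camera estimate x≈63–65 mm, target 65), with the flap shut behind it and the arm clear; handed in at about 27 s of the 42 s allowed, verdict not shown.

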